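# Close the sinker mould and hold its clamp down for the pour

## Task

Close the sinker mould for a pour: pick up the loose steel cover plate, lay it over the two dowels of the mould block in the casting fixture, press it down until it sits flat on the block, and let go of it. Then bring the spring-returned clamp down by its wooden grip, all the way to its stop with the arms level so that its foot bears on the plate, and finish still holding it down there, since it springs up if released. Leave the loose sinkers, crucible, dipper and spare mould half where they are.

Things in the scene. Friction and masses are not known exactly. Their poses are not given: they have to be found in the camera images.
- plate: loose flat dark steel cover plate, 112 (own x) x 56 (own y) x 8 mm, about 0.36 kg, flat on the cart top. Origin at the centre of its underside, z up. Four 11 mm through holes on its long centre line: dowel holes at x = -45 and +45 mm, pouring holes at x = -24 and +24 mm. Fits either end round; can be gripped across its 56 mm width
- fixture: fixed casting fixture: steel base 150 mm wide (x -75 to 125 mm), dark cast iron mould block 116 (x) x 50 (y) mm, its flat top with two round cavities 50 mm above the cart; behind it (own +x) two grey pivot cheeks (y +-61, x 61 to 109, to 102 mm high) carry the clamp bail. Origin on the cart top under the block's centre; x along the block towards the pivot, z up. Place and yaw vary
- block_top (a point): centre of the block's top face, 50 mm above the cart, axes as the fixture's. Two upright 8 mm dowels stand on the face at x = -45 and +45 mm: straight for 7 mm, then coned to a 3 mm tip, 14 mm high in all. A seated plate has its origin at this point and its underside on the face; the dowels stand 6 mm out of its top
- pivot (a point): point midway on the clamp's hinge axis, 85 mm behind the block's centre (fixture +x) and 85 mm above the cart, axes as the fixture's; the hinge axis is the fixture's y
- bail (a joint): clamp bail angle, rad: 0 = raised by its spring to the back stop, 5 deg past vertical; 1.65 = level, fully down on its stop, arms pointing to the fixture's -x. Two flat steel arms (16 mm deep, 6 thick, 100 apart), joined 85 mm from the pivot by a cross beam and at 175 mm by the wooden grip. Lifts at the grip with about 1.5 N raised, 4 N nearly level, 11 N on the stop (sprung foot)
- handle: wooden grip of the clamp: round bar 24 mm thick, 74 mm long along the fixture's y, between the arm ends, 175 mm from the pivot. Origin at its centre, y along the bar. Raised: 99 mm behind the block's centre, 259 mm above the cart; fully down: 90 mm in front of the block's centre, 85 mm above the cart. Can be pinched from above; it turns freely on its rod as the bail swings
- foot: round steel foot of the clamp, 24 mm across, on a spring plunger under the middle of the cross beam, 85 mm from the pivot; origin at the centre of its lower face. It meets the middle of a seated plate about 0.05 rad before the stop and gives 4 mm, pressing the plate with about 14 N when the bail is fully down
- crucible: orange ceramic crucible, open cup 68 mm across and 75 mm high, bystander; origin at the centre of its underside
- spare_half: spare cast iron mould half, dark block 85 x 45 x 30 mm with two round cavities in its top, bystander; origin at the centre of its underside
- dipper: brass dipper lying on the cart, bowl 52 mm across and 28 mm high with a 178 mm thin handle along its own -x sloping down to the cart, bystander; origin under the centre of the bowl
- sinker1: bell-shaped grey lead sinker, 29 mm across its flat foot, 38 mm high with its wire eye; origin at the centre of its underside; on the cart to the left of the fixture
- sinker2: bell-shaped grey lead sinker, 29 mm across its flat foot, 38 mm high with its wire eye; origin at the centre of its underside; on the cart to the right of the fixture
- sinker3: bell-shaped grey lead sinker, 29 mm across its flat foot, 38 mm high with its wire eye; origin at the centre of its underside; on the cart to the left of the fixture, farther back

How it is judged:
By the outcome, as a careful person would: the job done as asked, in the order asked, and still so for the second after the job is handed in, while the arm keeps its last pose, push and grip.
It also fails if it takes over 67 s, if anything falls off the work surface, if the arm or the gripper's body presses on something with over 40 N, if the wrist force passes 120 N, or if a joint passes its speed limit or range.

## Robot

A 6-joint arm with a two-finger parallel gripper is mounted at the origin on the work surface. World frame = base frame: x ahead of the robot, y to its left, z up, the work surface at z = 0. Lengths are in m, angles in degrees, forces in N, time in s.
With the tool pointing down it reaches from about 0.25 to 0.85 m from the base axis. Payload 12.5 kg.
Tool frame: the origin (TCP) lies midway between the tips of the shut fingers; the grasp point (between the pads) lies 19 mm behind it; z points along the fingers, x is the direction in which the jaws open and shut, and the axes are right-handed (so a half turn about z gives the same grasp; the last joint's range is limited). The gripper opens to 93 mm and grips with 3 to 60 N. Pads are 15 mm wide; open, the fingers measure 128 mm over their backs; the gripper's body (75 mm by 188 mm) begins 65 mm behind the grasp point.
Start: joints at [-82.025, 20.094, 94.641, -0, 65.266, -4.847], TCP at [0.122, -0.536, 0.184] pointing down, gripper open.
Joint ranges: [-157.81, 157.81], [-45, 120.19], [0.68, 151.7], [-89.99, 269.99], [4.06, 180], [-164.3, 164.3]. Speed limits (degrees/s): [127.2, 127.2, 159.86, 180, 180, 180].

## Interface

Orientations are given as [roll, pitch, yaw] about the fixed x, y, z axes, in that order (R = Rz(yaw) Ry(pitch) Rx(roll)).
In Python, from plant import env gives the robot as it stands.
- The arm moves only by the tool step_arm, never from a script. Its argument "commands" is text: rows parted by semicolons, each of 7 numbers parted by spaces: the shift along the tool's x, y, z in m, then the turn, a rotation vector about the tool's x, y, z in rad, then the opening, from 0 (shut) to 1 (fully open). A call has 1 to 12 rows; each row is the pose to reach, as a shift and turn from the pose commanded when the call began, along the tool's axes at that moment; what a row does not reach only later rows make up. A row lasts 1/12 s, in which the tool goes at most 41.7 mm and 7.16 degrees, less where a joint would pass 70% of its speed; a pose out of reach is approached as far as the arm can. A call with a gripper value outside its range is refused whole. The fingers move at their own pace and stop on an object; "newtons" is the grip in N (left out, the last holds). Time passes only in rows, so rows that repeat a pose let the fingers close. It gives the time, the measured TCP pose, the force and the opening at its end, in the units of the state.
- env.state(): the state, without advancing time (a new reading comes with each control period).
- env.snapshot(name): name is "side" or "top" or "wrist"; returns a dict with "frame" (400x640x3 uint8, blue, green, red), "K" (3x3 intrinsics, pixels), "rvec" (rotation vector, rad) and "tvec" (3), from world to camera coordinates, as OpenCV has them. Camera axes: x right, y down, z forward; pixel columns grow to the right and rows downward; lengths in m; the calibration is good to about 2 mm. A picture is of the moment at which its call begins. There is no depth.
- env.finish_job(): hands the job in, once; it reports no verdict.
Trained networks look in a picture, given as the dict that the camera call returned (one of the last four; its "shot" number tells which), for a name from the list of things; names that differ only in an ending like _2 or _b are one class to them, and where a whole thing is asked for, a point or a joint stands for the part that bears it (a point fixed in the world has none). Each returns a list of dicts, best first, with "conf" (0 to 1); they miss things now and then, are a little off and sometimes report something else, mostly with a low value. They report only what shows in the picture. A call takes as long as a camera call.
- env.find_in(picture, query): "position" ([column, row] in pixels, amid what is visible of it).
- env.spot_point(picture, query): "position" ([column, row] in pixels: a listed point, or the origin of a listed thing).
The state is a dict: "time": time; "joints": joint angles; "dq": joint speeds; "joint_torque": joint torques, N m; "tool_pos": TCP position; "tcp_rot": TCP orientation; "contact_force": force on the tool from outside, world axes, zero at the start; "torque": the same for the moment, N m; "gripper_width": opening from 0.0 (shut) to 1.0 (fully open).
Only numpy, scipy, OpenCV 4.12 (cv2) and the standard library are available. Lean on these libraries where they do the work, as an engineer would, in place of code of your own. Each camera call takes 0.05 s, during which the arm holds its last target. There are 200 camera calls.

## Working session

There is one attempt and no reset: what is moved stays moved. The work goes in short steps, Python scripts to look and compute and a tool call to move; the robot and the scene stay as the last step left them, time stands still between calls to the robot, and variables do not carry over. Pictures are saved under pics/ and viewed, about 8 in all and at most 12, crops included, and the job is handed in when it is done.

Besides the shell and the picture viewer there is one more tool, called after "Request:" as name(argument=value, ...), one argument or row to a line, values as JSON. step_arm: Moves the arm, as the interface text tells. Its arguments: {"type":"object","properties":{"commands":{"type":"string"},"newtons":{"type":"number"}},"required":["commands"]}

```bash
ls; mkdir -p pics
cat > h.py <<'E'
import numpy as np, cv2
from plant import env
from scipy.spatial.transform import Rotation as R
def ray(s,p):
    K=np.array(s["K"],float);Rm=cv2.Rodrigues(np.array(s["rvec"],float))[0];t=np.array(s["tvec"],float).ravel()
    d=Rm.T@np.linalg.inv(K)@np.array([p[0],p[1],1.]);return -Rm.T@t,d
def atz(s,p,z):
    c,d=ray(s,p);return c+d*(z-c[2])/d[2]
def proj(s,P):
    return cv2.projectPoints(np.array(P,float).reshape(-1,3),np.array(s["rvec"],float),np.array(s["tvec"],float),np.array(s["K"],float),None)[0].reshape(-1,2)
E
python3 - <<'E'
from h import *
np.set_printoptions(precision=3,suppress=True)
Z=dict(plate=0,fixture=0,block_top=.05,pivot=.085,handle=.259,crucible=0,spare_half=0,dipper=0,sinker=0)
ims=[]
for n in("top","side"):
    s=env.snapshot(n);ims.append(s["frame"]);print(n,ray(s,(320,200))[0])
    for q in["plate","fixture","block_top","pivot","handle","crucible","spare_half","dipper","sinker1"]:
        for r in env.spot_point(s,q)[:3]:
            print(q,round(r["conf"],2),np.array(r["position"]),atz(s,r["position"],Z[q.rstrip('1')]))
cv2.imwrite("pics/top.png",ims[0]);cv2.imwrite("pics/side.png",ims[1])
print(env.state())
E
```

```text
pics
top [0.419 0.013 1.238]
plate 0.59 [220.  203.2] [0.591 0.287 0.   ]
fixture 0.97 [321. 210.] [0.578 0.001 0.   ]
block_top 0.73 [320.9 204.8] [0.586 0.002 0.05 ]
block_top 0.61 [381.4 220.1] [ 0.548 -0.163  0.05 ]
pivot 0.96 [317.5 171.7] [0.67  0.013 0.085]
handle 0.68 [313.6 155.5] [0.67  0.023 0.259]
crucible 0.2 [314.2 152.7] [0.744 0.024 0.   ]
spare_half 0.72 [212.  252.9] [0.451 0.302 0.   ]
dipper 0.97 [407.7 187.2] [ 0.649 -0.245  0.   ]
dipper 0.37 [315.3 178.6] [0.668 0.019 0.   ]
sinker1 0.61 [380.4 221.3] [ 0.55  -0.167  0.   ]
sinker1 0.57 [265.9 155.6] [0.733 0.163 0.   ]
side [0.096 0.594 0.818]
plate 0.82 [217.5 326.7] [0.616 0.293 0.   ]
fixture 0.58 [313.6 259.6] [ 0.58 -0.   -0.  ]
block_top 0.77 [312.3 243.5] [ 0.589 -0.005  0.05 ]
block_top 0.32 [346. 202.] [ 0.621 -0.194  0.05 ]
pivot 0.67 [287.3 222.1] [0.665 0.004 0.085]
pivot 0.27 [276.9 163.4] [ 0.868 -0.174  0.085]
handle 0.67 [275.6 164.4] [0.684 0.013 0.259]
crucible 0.87 [411.8 228.7] [ 0.443 -0.268  0.   ]
spare_half 0.61 [271.2 372.5] [0.448 0.296 0.   ]
dipper 0.52 [343.7 200.7] [ 0.665 -0.246  0.   ]
sinker1 0.62 [221.4 266.7] [0.745 0.168 0.   ]
sinker1 0.61 [357.8 229. ] [ 0.559 -0.17  -0.   ]
sinker1 0.46 [288.7 318. ] [0.509 0.175 0.   ]
{'time': 1.0, 'joints': array([-82.023,  20.093,  94.643,  -0.001,  65.265,  -4.847]), 'dq': array([ 0.091,  0.088,  0.012, -0.017, -0.003,  0.024]), 'joint_torque': array([ -0.001, -49.727, -28.549,   0.07 ,   0.022,   0.   ]), 'tool_pos': array([ 0.122, -0.536,  0.184]), 'tcp_rot': array([179.999,   0.002, -77.176]), 'contact_force': array([ 0.38 , -0.073, -0.161]), 'torque': array([ 0.063,  0.042, -0.023]), 'gripper_width': 0.9976507620810746}
```

```bash
python3 -c "
import cv2
a=cv2.imread('pics/top.png')[110:290,180:440];b=cv2.imread('pics/side.png')[140:400,170:450]
cv2.imwrite('pics/t2.png',cv2.resize(a,None,fx=3,fy=3));cv2.imwrite('pics/s2.png',cv2.resize(b,None,fx=2.2,fy=2.2))"
```

```text
(no output)
```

View pics/t2.png

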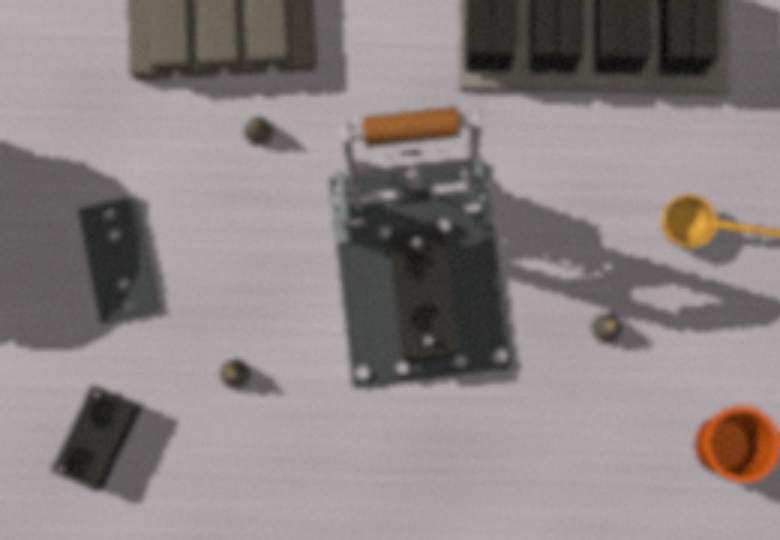

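View pics/s2.png

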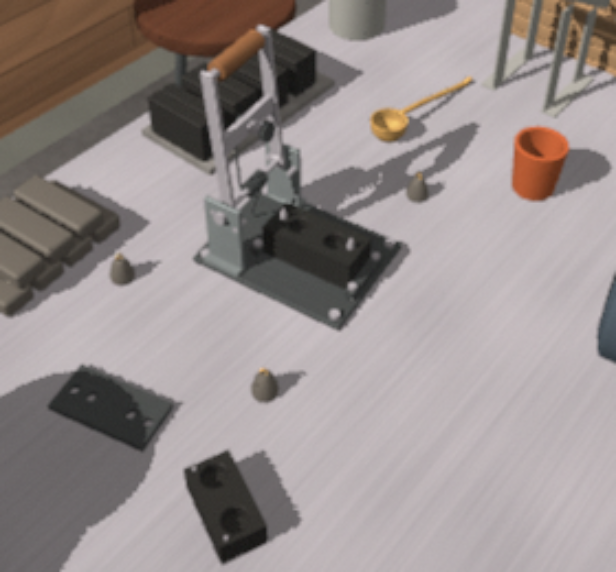

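Top view: plate centre at about px (219,196) with a yaw of about 10°. Block dowels are at about (319,191) and (323,223), so the fixture yaw is about 6.5°. The bail is raised. I'll move above the plate.

Request:
step_arm(
  commands="-0.03 -0.03 -0.04 0 0 0 1;-0.35 -0.32 -0.11 0 0 0.05 1;-0.35 -0.32 -0.11 0 0 0.05 1;-0.35 -0.32 -0.11 0 0 0.05 1;-0.35 -0.32 -0.11 0 0 0.05 1;-0.69 -0.645 -0.11 0 0 0.05 1;-0.69 -0.645 -0.11 0 0 0.05 1;-0.69 -0.645 -0.11 0 0 0.05 1;-0.69 -0.645 -0.11 0 0 0.05 1;-0.69 -0.645 -0.11 0 0 0.05 1;-0.69 -0.645 -0.11 0 0 0.05 1;-0.69 -0.645 -0.11 0 0 0.05 1",
)

```text
time: 2.0
tool_pos: [0.3663, -0.1147, 0.2626]
tcp_rot: [-180.0, -0.0, -80.1]
contact_force: [0.6, -0.3, 0.3]
gripper_width: 1.001
```

Request:
step_arm(
  commands="-0.353 -0.3 -0.02 0 0 0 1;-0.353 -0.3 -0.02 0 0 0 1;-0.353 -0.3 -0.02 0 0 0 1;-0.353 -0.3 -0.02 0 0 0 1;-0.353 -0.3 -0.02 0 0 0 1;-0.353 -0.3 -0.02 0 0 0 1;-0.353 -0.3 -0.02 0 0 0 1;-0.353 -0.3 -0.02 0 0 0 1;-0.353 -0.3 -0.02 0 0 0 1;-0.353 -0.3 -0.02 0 0 0 1;-0.353 -0.3 -0.02 0 0 0 1;-0.353 -0.3 -0.02 0 0 0 1",
)

```text
time: 3.0
tool_pos: [0.6015, 0.2876, 0.2806]
tcp_rot: [180.0, 0.0, -79.9]
contact_force: [-1.0, -0.5, -0.6]
gripper_width: 1.001
```

Run:
```python
from h import *
np.set_printoptions(precision=4,suppress=True)
s=env.snapshot("wrist");cv2.imwrite("pics/w1.png",s["frame"]);np.save("w1.npy",s,allow_pickle=True)
print(env.state()["tool_pos"],ray(s,(320,200))[0])
for r in env.spot_point(s,"plate")[:3]: print(r,atz(s,r["position"],0))
t=env.state()["tool_pos"]; print(proj(s,t))
```

```text
[0.6009 0.2859 0.2806] [0.6666 0.2987 0.4812]
{'position': [317.6, 156.4], 'conf': 0.66} [0.6197 0.2858 0.    ]
[[318.9295 223.6735]]
```

View pics/w1.png

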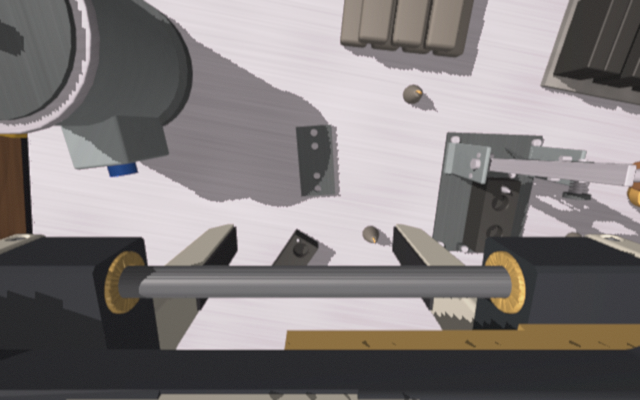

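Wrist view: plate corners are at about (297,126) and (337,195), with its holes from (314,132) to (319,190). Next I'll measure the holes.

Run:
```python
from h import *
np.set_printoptions(precision=4,suppress=True)
s=np.load("w1.npy",allow_pickle=True).item();g=cv2.cvtColor(s["frame"],cv2.COLOR_BGR2GRAY)
x0,y0=285,115;c=g[y0:y0+95,x0:x0+60]
h=((c>75)).astype(np.uint8)
n,l,st,ce=cv2.connectedComponentsWithStats(h)
for i in range(1,n):
    if 4<=st[i,4]<200: p=ce[i]+[x0,y0];print(p,st[i],atz(s,p,.006))
m=(c<75).astype(np.uint8);n,l,st,ce=cv2.connectedComponentsWithStats(m)
for i in range(1,n):
    if st[i,4]>500:
        cnt=cv2.findContours((l==i).astype(np.uint8),cv2.RETR_EXTERNAL,cv2.CHAIN_APPROX_NONE)[0][0]
        r=cv2.minAreaRect(cnt);b=cv2.boxPoints(r)+[x0,y0];P=np.array([atz(s,p,.008) for p in b]);print(b,P,P.mean(0),np.linalg.norm(np.diff(P,axis=0),axis=1))
cv2.imwrite("pics/w1c.png",cv2.resize(c,None,fx=6,fy=6,interpolation=cv2.INTER_CUBIC))
```

```text
[313.5    132.1379] [25 13  8  9 58] [0.6564 0.299  0.006 ]
[314.5 145.5] [26 27  8  8 52] [0.6363 0.2939 0.006 ]
[316.5    175.1304] [28 57  8  7 46] [0.5901 0.2824 0.006 ]
[[296.1679 127.4604]
 [327.6559 124.9745]
 [333.0034 192.7103]
 [301.5155 195.1961]] [[0.6588 0.3269 0.008 ]
 [0.671  0.2793 0.008 ]
 [0.5665 0.2507 0.008 ]
 [0.5533 0.3009 0.008 ]] [0.6124 0.2894 0.008 ] [0.0492 0.1084 0.0519]
```

View pics/w1c.png

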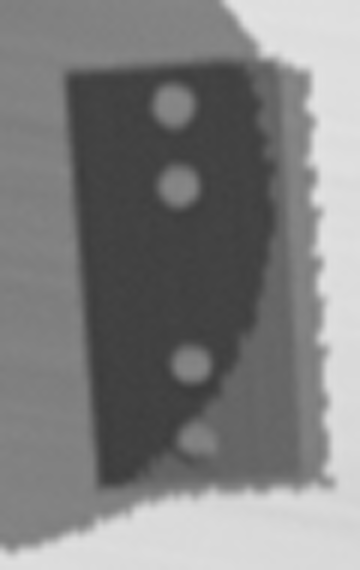

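Plate: centre (0.613, 0.288), yaw 14°, and its hole spacings match. I'll flip the hand 180° so that the camera sits on the robot's side, away from the raised clamp.

Request:
step_arm(
  commands="0 0 0 0 0 -0.12 1;0 0 0 0 0 -0.24 1;0 0 0 0 0 -0.36 1;0 0 0 0 0 -0.48 1;0 0 0 0 0 -0.6 1;0 0 0 0 0 -0.72 1;0 0 0 0 0 -0.84 1;0 0 0 0 0 -0.96 1;0 0 0 0 0 -1.08 1;0 0 0 0 0 -1.2 1;0 0 0 0 0 -1.32 1;0 0 0 0 0 -1.44 1",
)

```text
time: 4.1
tool_pos: [0.5998, 0.2812, 0.2827]
tcp_rot: [180.0, -0.0, 2.7]
contact_force: [-0.8, 0.8, -0.6]
gripper_width: 1.001
```

Request:
step_arm(
  commands="0 0 0 0 0 -0.12 1;0 0 0 0 0 -0.24 1;0 0 0 0 0 -0.36 1;0 0 0 0 0 -0.48 1;0 0 0 0 0 -0.6 1;0 0 0 0 0 -0.72 1;0 0 0 0 0 -0.84 1;0 0 0 0 0 -0.96 1;0 0 0 0 0 -1.08 1;0 0 0 0 0 -1.2 1;0 0 0 0 0 -1.32 1;0 0 0 0 0 -1.44 1",
)

```text
time: 5.1
tool_pos: [0.5998, 0.2812, 0.2827]
tcp_rot: [180.0, 0.0, 85.2]
contact_force: [-0.9, -0.1, 0.7]
gripper_width: 0.997
```

Request:
step_arm(
  commands="0 0 0 0 0 -0.12 1;0 0 0 0 0 -0.24 1;0 0 0 0 0 -0.32 1;0 0 0 0 0 -0.32 1",
)

```text
time: 5.43
tool_pos: [0.5999, 0.2813, 0.2827]
tcp_rot: [180.0, 0.0, 103.4]
contact_force: [-0.3, 0.3, 0.3]
gripper_width: 1.0
```

```bash
cat >> h.py <<'E'
def delta(P,yaw):
    st=env.state();Rm=R.from_euler('xyz',st["tcp_rot"],degrees=True)
    Rt=R.from_euler('xyz',[180,0,yaw],degrees=True)
    return Rm.inv().apply(np.array(P)-st["tool_pos"]),(Rm.inv()*Rt).as_rotvec()
E
python3 - <<'E'
from h import *
print(env.state()["tcp_rot"],env.state()["tool_pos"]);print(delta([.613,.288,.06],104),delta([.613,.288,.002],104))
E
```

```text
[1.79981956e+02 1.01955228e-02 1.03438905e+02] [0.59988438 0.28129749 0.28267657]
(array([0.00351043, 0.01424408, 0.22268045]), array([ 0.00031405,  0.00017949, -0.00979294])) (array([0.00352075, 0.01422582, 0.28068044]), array([ 0.00031405,  0.00017949, -0.00979294]))
```

Request:
step_arm(
  commands="0.0035 0.0143 0.04 0 0 -0.01 1;0.0035 0.0143 0.08 0 0 -0.01 1;0.0035 0.0143 0.12 0 0 -0.01 1;0.0035 0.0143 0.16 0 0 -0.01 1;0.0035 0.0143 0.2 0 0 -0.01 1;0.0035 0.0143 0.23 0 0 -0.01 1;0.0035 0.0143 0.25 0 0 -0.01 1;0.0035 0.0143 0.265 0 0 -0.01 1;0.0035 0.0143 0.273 0 0 -0.01 1;0.0035 0.0143 0.279 0 0 -0.01 1;0.0035 0.0143 0.28 0 0 -0.01 1",
)

```text
time: 6.35
tool_pos: [0.6135, 0.2893, 0.0022]
tcp_rot: [180.0, -0.0, 103.8]
contact_force: [0.1, 0.3, 0.3]
gripper_width: 0.999
```

Request:
step_arm(
  commands="0 0 0 0 0 0 0.55;0 0 0 0 0 0 0.5;0 0 0 0 0 0 0.4;0 0 0 0 0 0 0.4;0 0 0 0 0 0 0.4;0 0 0 0 0 0 0.4;0 0 0 0 0 0 0.4;0 0 0 0 0 0 0.4",
  newtons=30,
)

```text
time: 7.02
tool_pos: [0.6134, 0.2895, 0.0021]
tcp_rot: [-180.0, -0.0, 103.9]
contact_force: [-0.3, -0.4, -0.5]
gripper_width: 0.474
```

Run:
```python
from h import *
s=env.snapshot("side");w=env.snapshot("wrist");print(env.state()["gripper_width"],env.state()["contact_force"])
cv2.imwrite("pics/g1.png",np.hstack([cv2.resize(s["frame"][220:380,130:330],(500,400)),w["frame"][:,200:480]]))
```

```text
0.4166629301806304 [-0.12820582 -0.04426196 -0.41985058]
```

View pics/g1.png

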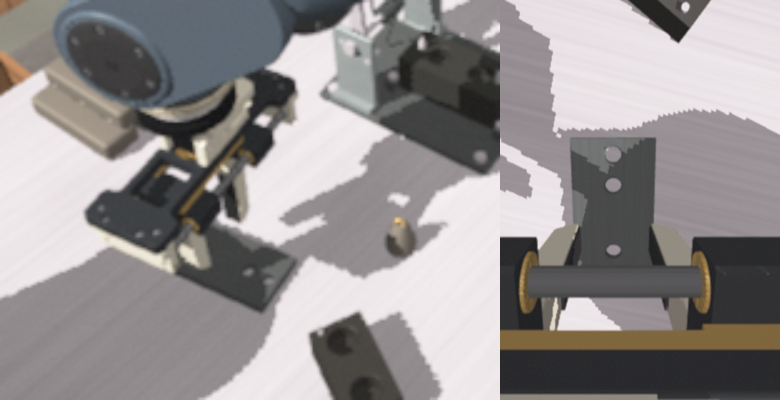

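Mixed evidence: the pads line up with the plate's edges, but the opening reads 0.42, and 0.60 would be expected for 56 mm. I'll command it tighter to see whether it's blocked.

Request:
step_arm(
  commands="0 0 0 0 0 0 0.2;0 0 0 0 0 0 0.2;0 0 0 0 0 0 0.2;0 0 0 0 0 0 0.2;0 0 0 0 0 0 0.2;0 0 0 0 0 0 0.2",
)

```text
time: 7.62
tool_pos: [0.6133, 0.2895, 0.0021]
tcp_rot: [-180.0, -0.0, 103.9]
contact_force: [-1.3, 0.2, 0.6]
gripper_width: 0.202
```

Run:
```python
from h import *
w=env.snapshot("wrist");print(env.state()["gripper_width"],env.state()["contact_force"])
cv2.imwrite("pics/g2.png",cv2.resize(w["frame"][110:340,200:440],None,fx=2.5,fy=2.5))
```

```text
0.20264836756966073 [ 0.44245325 -1.50461025  0.32456067]
```

View pics/g2.png

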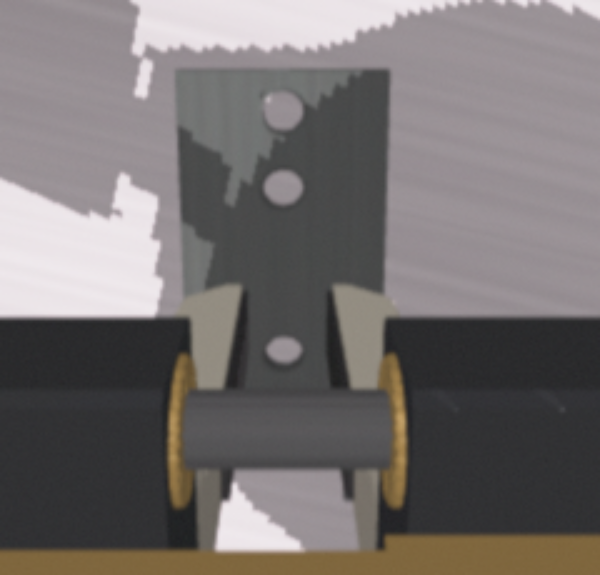

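The fingers are above the plate: the tips evidently retract as the jaws open. I'll work out the tip height against opening from the pictures.

Run:
```python
from h import *
np.set_printoptions(precision=4,suppress=True)
s=np.load("w1.npy",allow_pickle=True).item()
print(s["K"]); K=np.array(s["K"]); Rm=cv2.Rodrigues(np.array(s["rvec"]))[0]
t=env.state()
# tool-frame camera model from w1 pose
T=np.array([.6009,.2859,.2806]); Rt=R.from_euler('xyz',[180,0,-79.9],degrees=True).as_matrix()
c=Rt.T@(ray(s,(0,0))[0]-T); print("cam in tool",c)
for name,w,(a,b) in [("open",93,((237,228),(393,228))),(".417",38.8,((273,225),(357,225))),(".2",18.7,((296,224),(334,225)))]:
    da=Rt.T@ray(s,a)[1]; db=Rt.T@ray(s,b)[1]
    k=w/1000/abs(da[0]-db[0]); print(name,"tips in tool",c+k*da,c+k*db)
```

```text
[[295.5154   0.     314.4672]
 [  0.     295.5154 197.9585]
 [  0.       0.       1.    ]]
cam in tool [-0.0011 -0.067  -0.2006]
open tips in tool [-0.0475 -0.0077 -0.0338] [ 0.0455 -0.0076 -0.0337]
.417 tips in tool [-0.0204 -0.0224 -0.071 ] [ 0.0184 -0.0224 -0.071 ]
.2 tips in tool [-0.0104 -0.0199 -0.0624] [ 0.0083 -0.0194 -0.0625]
```

Run:
```python
from h import *
np.set_printoptions(precision=4,suppress=True)
s=np.load("w1.npy",allow_pickle=True).item()
Rt=R.from_euler('xyz',[180,0,-79.9],degrees=True).as_matrix()
c=np.array([-.0011,-.067,-.2006])
for name,(a,b) in [("open",((237,228),(393,228))),(".417",((273,225),(357,225))),(".2",((296,224),(334,225)))]:
  for yy in (-.0075,):
    for p in(a,b):
        d=Rt.T@ray(s,p)[1]; print(name,c+d*(yy-c[1])/d[1])
```

```text
open [-0.0477 -0.0075 -0.0331]
open [ 0.0456 -0.0075 -0.0332]
.417 [-0.0269 -0.0075 -0.0277]
.417 [ 0.0248 -0.0075 -0.0277]
.2 [-0.0129 -0.0075 -0.0258]
.2 [ 0.0107 -0.0075 -0.0277]
```

Request:
step_arm(
  commands="0 0 0 0 0 0 0.75;0 0 0 0 0 0 0.75;0 0 0 0 0 0 0.75;0 0 0 0 0 0 0.75;0 0 0 0 0 0 0.75;0 0 0 0 0 0 0.75;0 0 0 0 0 0 0.75;0 0 0.002 0 0 0 0.75;0 0 0.004 0 0 0 0.75;0 0 0.004 0 0 0 0.75",
)

```text
time: 8.5
tool_pos: [0.6131, 0.2894, -0.0025]
tcp_rot: [-180.0, 0.0, 103.9]
contact_force: [-0.5, -0.0, 0.7]
gripper_width: 0.748
```

Request:
step_arm(
  commands="0 0 0.002 0 0 0 0.75;0 0 0.003 0 0 0 0.75;0 0 0.003 0 0 0 0.75",
)

```text
time: 8.75
tool_pos: [0.6132, 0.2895, -0.0053]
tcp_rot: [-180.0, 0.0, 103.9]
contact_force: [0.2, -0.6, 0.2]
gripper_width: 0.75
```

Request:
step_arm(
  commands="0 0 0.0015 0 0 0 0.75;0 0 0.003 0 0 0 0.75;0 0 0.003 0 0 0 0.75",
)

```text
time: 9.0
tool_pos: [0.6132, 0.2895, -0.0083]
tcp_rot: [-180.0, 0.0, 103.9]
contact_force: [-0.3, 0.1, -0.5]
gripper_width: 0.749
```

Request:
step_arm(
  commands="0 0 0.0015 0 0 0 0.75;0 0 0.003 0 0 0 0.75;0 0 0.003 0 0 0 0.75",
)

```text
time: 9.25
tool_pos: [0.6132, 0.2895, -0.0113]
tcp_rot: [-180.0, 0.0, 103.9]
contact_force: [0.0, 0.3, 0.2]
gripper_width: 0.748
```

Request:
step_arm(
  commands="0 0 0.0015 0 0 0 0.75;0 0 0.003 0 0 0 0.75;0 0 0.003 0 0 0 0.75",
)

```text
time: 9.5
tool_pos: [0.6132, 0.2895, -0.0143]
tcp_rot: [-180.0, 0.0, 103.9]
contact_force: [-0.7, 0.4, -0.5]
gripper_width: 0.747
```

Request:
step_arm(
  commands="0 0 0.0015 0 0 0 0.75;0 0 0.003 0 0 0 0.75;0 0 0.003 0 0 0 0.75",
)

```text
time: 9.75
tool_pos: [0.6132, 0.2895, -0.0173]
tcp_rot: [-180.0, 0.0, 103.9]
contact_force: [-0.1, -0.2, -0.0]
gripper_width: 0.755
```

Run:
```python
from h import *
s=env.snapshot("side");w=env.snapshot("wrist");t=env.snapshot("top");print(env.state()["gripper_width"],env.state()["contact_force"],env.state()["tool_pos"])
cv2.imwrite("pics/g3.png",np.hstack([cv2.resize(s["frame"][260:350,160:260],(440,400)),w["frame"][110:310,240:400].repeat(2,0).repeat(2,1)]))
```

```text
0.7479348713259416 [ 0.0614969   0.57795587 -0.24588735] [ 0.61336914  0.28953071 -0.0168978 ]
```

View pics/g3.png

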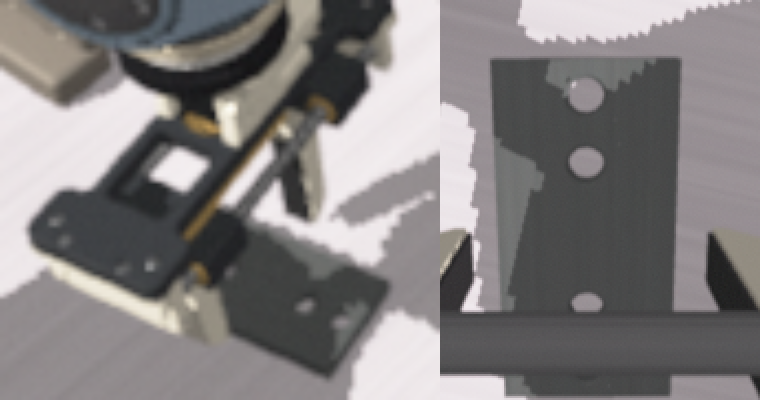

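Finger tips look about 26 mm short of the reported TCP, so they're at about 9 mm now. I'll keep descending carefully.

Request:
step_arm(
  commands="0 0 0.0015 0 0 0 0.75;0 0 0.003 0 0 0 0.75;0 0 0.003 0 0 0 0.75",
)

```text
time: 10.15
tool_pos: [0.6132, 0.2895, -0.0203]
tcp_rot: [-180.0, 0.0, 103.9]
contact_force: [0.1, 0.3, -0.4]
gripper_width: 0.749
```

Request:
step_arm(
  commands="0 0 0.0015 0 0 0 0.75;0 0 0.003 0 0 0 0.75;0 0 0.003 0 0 0 0.75",
)

```text
time: 10.4
tool_pos: [0.6132, 0.2895, -0.0233]
tcp_rot: [-180.0, 0.0, 103.9]
contact_force: [0.3, -0.4, 0.5]
gripper_width: 0.751
```

Request:
step_arm(
  commands="0 0 0.001 0 0 0 0.75;0 0 0.002 0 0 0 0.75;0 0 0.002 0 0 0 0.75",
)

```text
time: 10.65
tool_pos: [0.6133, 0.2895, -0.0251]
tcp_rot: [-180.0, 0.0, 103.9]
contact_force: [-0.0, -0.1, 0.7]
gripper_width: 0.753
```

Request:
step_arm(
  commands="0 0 0 0 0 0 0.7;0 0 0 0 0 0 0.65;0 0 0 0 0 0 0.6;0 0 0 0 0 0 0.55;0 0 0 0 0 0 0.5;0 0 0 0 0 0 0.5;0 0 0 0 0 0 0.5",
  newtons=10,
)

```text
time: 11.23
tool_pos: [0.6134, 0.2895, -0.0249]
tcp_rot: [180.0, -0.0, 103.9]
contact_force: [0.2, 0.7, -0.1]
gripper_width: 0.505
```

Request:
step_arm(
  commands="0 0 0 0 0 0 0.75;0 0 0 0 0 0 0.75;0 0 0 0 0 0 0.75;0 0 0.001 0 0 0 0.75;0 0 0.003 0 0 0 0.75;0 0 0.003 0 0 0 0.75",
)

```text
time: 11.73
tool_pos: [0.6131, 0.2894, -0.0284]
tcp_rot: [-180.0, 0.0, 103.9]
contact_force: [-0.6, -1.0, -0.1]
gripper_width: 0.75
```

Request:
step_arm(
  commands="0 0 0.001 0 0 0 0.75;0 0 0.002 0 0 0 0.75;0 0 0.002 0 0 0 0.75",
)

```text
time: 11.98
tool_pos: [0.6132, 0.2895, -0.0301]
tcp_rot: [-180.0, 0.0, 103.9]
contact_force: [-0.2, 0.5, 0.6]
gripper_width: 0.752
```

Request:
step_arm(
  commands="0 0 0 0 0 0 0.7;0 0 0 0 0 0 0.65;0 0 0 0 0 0 0.6;0 0 0 0 0 0 0.55;0 0 0 0 0 0 0.5;0 0 0 0 0 0 0.5;0 0 0 0 0 0 0.5",
  newtons=10,
)

```text
time: 12.57
tool_pos: [0.6134, 0.2895, -0.0298]
tcp_rot: [180.0, 0.0, 103.9]
contact_force: [-0.2, -0.8, 0.7]
gripper_width: 0.598
```

Gripped at 0.598, which is 56 mm. So the tips sit about 33–36 mm behind the reported TCP. I'll go a little deeper for a better hold.

Request:
step_arm(
  commands="0 0 0 0 0 0 0.7;0 0 0 0 0 0 0.7;0 0 0.001 0 0 0 0.7;0 0 0.002 0 0 0 0.7;0 0 0.002 0 0 0 0.7",
)

```text
time: 12.98
tool_pos: [0.6132, 0.2895, -0.0322]
tcp_rot: [-180.0, 0.0, 103.9]
contact_force: [-0.3, 0.1, -0.7]
gripper_width: 0.704
```

Request:
step_arm(
  commands="0 0 0.001 0 0 0 0.7;0 0 0.0015 0 0 0 0.7;0 0 0.0015 0 0 0 0.7",
)

```text
time: 13.23
tool_pos: [0.6133, 0.2895, -0.0336]
tcp_rot: [-180.0, 0.0, 103.9]
contact_force: [0.2, 1.2, -1.0]
gripper_width: 0.697
```

Request:
step_arm(
  commands="0 0 0 0 0 0 0.55;0 0 0 0 0 0 0.45;0 0 0 0 0 0 0.45;0 0 0 0 0 0 0.45;0 0 0 0 0 0 0.45;0 0 0 0 0 0 0.45",
  newtons=40,
)

```text
time: 13.73
tool_pos: [0.6134, 0.2895, -0.0334]
tcp_rot: [180.0, -0.0, 103.9]
contact_force: [-0.8, 0.2, -1.4]
gripper_width: 0.598
```

Request:
step_arm(
  commands="0 0 -0.005 0 0 0 0.45;0 0 -0.015 0 0 0 0.45;0 0 -0.035 0 0 0 0.45;0 0 -0.065 0 0 0 0.45;0 0 -0.1 0 0 0 0.45;0 0 -0.125 0 0 0 0.45;0 0 -0.13 0 0 0 0.45;0 0 -0.13 0 0 0 0.45",
)

```text
time: 14.4
tool_pos: [0.6142, 0.2898, 0.0986]
tcp_rot: [179.8, -0.0, 103.9]
contact_force: [-0.8, 1.1, -4.9]
gripper_width: 0.593
```

Run:
```python
from h import *
np.set_printoptions(precision=4,suppress=True)
w=env.snapshot("wrist");np.save("w2.npy",w,allow_pickle=True);st=env.state();print(st["gripper_width"],st["contact_force"],st["tool_pos"])
ps=[]
for i in range(3):
  s=env.snapshot("top")
  for q,z in(("block_top",.05),("pivot",.085)):
    for r in env.spot_point(s,q)[:1]: print(q,round(r["conf"],2),np.array(r["position"]),atz(s,r["position"],z))
cv2.imwrite("pics/g4.png",np.hstack([w["frame"][60:360,180:480],cv2.resize(s["frame"][175:245,285:355],(420,300),interpolation=cv2.INTER_CUBIC)]));np.save("t2.npy",s,allow_pickle=True)
```

```text
0.5935580058860169 [-0.3535  0.6651 -4.4845] [0.6131 0.2894 0.0963]
block_top 0.67 [321.8 207.2] [ 0.5794 -0.0008  0.05  ]
pivot 0.9 [318.6 171.5] [0.6706 0.0101 0.085 ]
block_top 0.83 [321.3 205.1] [0.5851 0.0007 0.05  ]
pivot 0.64 [316.9 172.1] [0.6688 0.0146 0.085 ]
block_top 0.65 [320.1 208.2] [0.5766 0.0038 0.05  ]
pivot 0.65 [317.8 173. ] [0.6665 0.0121 0.085 ]
```

View pics/g4.png

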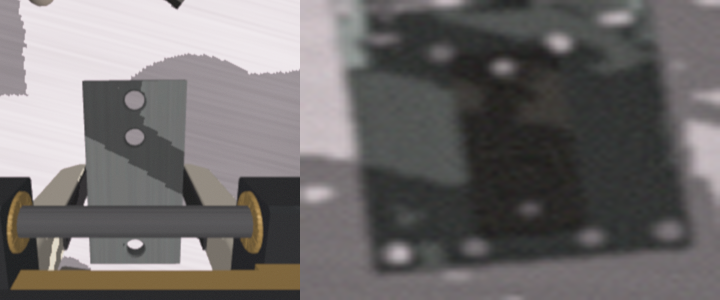

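The plate is held level, with about 4.5 N of weight on the wrist. The top crop shows dowels at px (319.0,190.4) and (323.3,223.8). Next I'll compute the block pose and the plate's pose in the hand.

```bash
cat >> h.py <<'E'
def twohole(s,a,b,L=.09):
    # horizontal segment of length L seen at pixels a,b -> height & points
    from scipy.optimize import brentq
    f=lambda z:np.linalg.norm(atz(s,a,z)-atz(s,b,z))-L
    c=ray(s,a)[0][2]; z=brentq(f,c-1.5,c-.02); return atz(s,a,z),atz(s,b,z)
E
python3 - <<'E'
from h import *
np.set_printoptions(precision=4,suppress=True)
t=np.load("t2.npy",allow_pickle=True).item()
A=atz(t,(319,190.4),.061);B=atz(t,(323.3,223.8),.061);print(A,B,np.linalg.norm(A-B),(A+B)/2,np.degrees(np.arctan2(*(A-B)[[1,0]])))
s=np.load("w2.npy",allow_pickle=True).item()
T=np.array([.6131,.2894,.0963])
a,b=twohole(s,(314,160),(315,305)); print(a,b,(a+b)/2-T, np.degrees(np.arctan2(*(b-a)[[1,0]])))
for z in(.12,.13,.14,.15):print(z,(atz(s,(314,160),z)+atz(s,(315,305),z))/2-T)
print(delta([.63,.17,.16],103.9))
E
```

```text
[0.6236 0.0078 0.061 ] [ 0.5332 -0.0056  0.061 ] 0.09143129275082262 [0.5784 0.0011 0.061 ] 8.426989306484534
[0.569  0.278  0.1368] [0.6562 0.3001 0.1368] [-0.0005 -0.0003  0.0405] 14.176614080920894
0.12 [0.006  0.0013 0.0237]
0.13 [0.0021 0.0003 0.0337]
0.14 [-0.0017 -0.0006  0.0437]
0.15 [-0.0055 -0.0016  0.0537]
(array([-0.12  , -0.0124, -0.0639]), array([-0.0008,  0.0001, -0.0003]))
```

Request:
step_arm(
  commands="-0.03 -0.003 -0.01 0 0 0.03 0.45;-0.06 -0.006 -0.02 0 0 0.06 0.45;-0.09 -0.009 -0.03 0 0 0.09 0.45;-0.11 -0.011 -0.03 0 0 0.1 0.45;-0.12 -0.012 -0.03 0 0 0.1 0.45;-0.12 -0.012 -0.03 0 0 0.1 0.45;-0.12 -0.012 -0.03 0 0 0.1 0.45",
)

```text
time: 15.48
tool_pos: [0.6302, 0.1706, 0.1262]
tcp_rot: [-180.0, -0.0, 98.1]
contact_force: [-0.6, 0.2, -3.6]
gripper_width: 0.597
```

Run:
```python
from h import *
np.set_printoptions(precision=4,suppress=True)
w=env.snapshot("wrist");np.save("w3.npy",w,allow_pickle=True);st=env.state();print(st["gripper_width"],st["contact_force"],st["tool_pos"],st["tcp_rot"])
print(proj(w,[[.6236,.0078,.061],[.5332,-.0056,.061]]))
cv2.imwrite("pics/w3.png",np.vstack([w["frame"][:,:400],]).repeat(1,0) if 0 else cv2.resize(w["frame"][60:360,:400],(800,600),interpolation=cv2.INTER_CUBIC))
```

```text
0.5942588279464182 [ 0.1237 -0.2135 -4.5468] [0.6301 0.1712 0.1261] [-179.958    -0.0224   98.1911]
[[137.1443 166.0236]
 [120.7272  56.0597]]
```

View pics/w3.png

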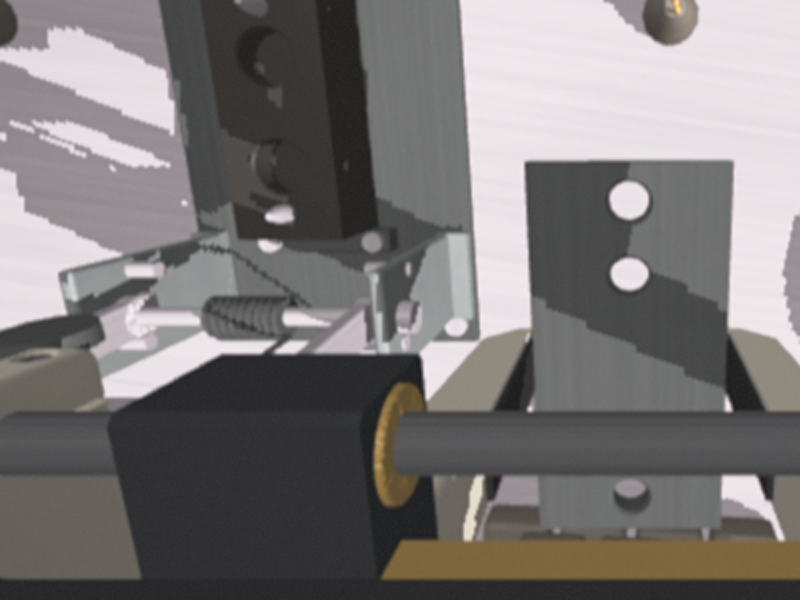

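Run:
```python
from h import *
np.set_printoptions(precision=4,suppress=True,linewidth=150)
w=np.load("w3.npy",allow_pickle=True).item();g=cv2.cvtColor(w["frame"],cv2.COLOR_BGR2GRAY)
cs=[]
for (u,v) in((140,166),(123,58)):
    x0,y0=u-14,v-12;c=g[y0:y0+24,x0:x0+28];n,l,st,ce=cv2.connectedComponentsWithStats((c>110).astype(np.uint8))
    for i in range(1,n):
        if st[i,4]>5: print(ce[i]+[x0,y0],st[i]+[x0,y0,0,0,0],atz(w,ce[i]+[x0,y0],.057))
b=cv2.resize(g[40:185,90:180],None,fx=4,fy=4,interpolation=cv2.INTER_CUBIC);cv2.imwrite("pics/w3c.png",b)
# model overlay predictions: base & tip of dowels for top estimate
for P in((.6236,.0078),(.5332,-.0056)): print(proj(w,[[*P,.05],[*P,.064]]))
a,b=twohole(w,(314.5,160),(315.5,306.5));T=np.array([.6301,.1709,.1262]);print((a+b)/2-T,np.degrees(np.arctan2(*(b-a)[[1,0]])))
```

```text
[139.6944 167.1574] [132 163  15   9 108] [0.6252 0.0078 0.057 ]
[114.  46.] [110  46   9   1   9] [ 0.5257 -0.0136  0.057 ]
[118.7857  59.2857] [117  58   5   4  14] [ 0.5355 -0.0098  0.057 ]
[[143.9689 164.4707]
 [135.1871 166.469 ]]
[[128.8176  58.9729]
 [118.3967  55.2205]]
[-0.0015 -0.0006  0.0399] 8.45880493363074
```

View pics/w3c.png

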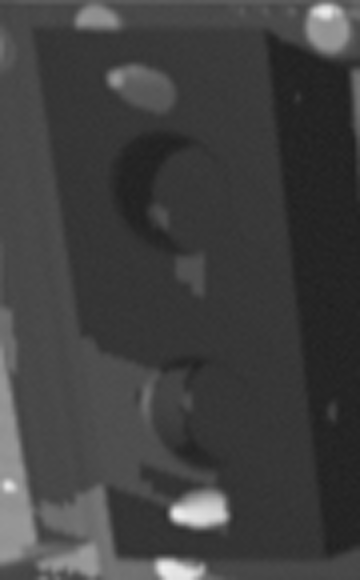

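Run:
```python
from h import *
np.set_printoptions(precision=4,suppress=True,linewidth=150)
w=np.load("w3.npy",allow_pickle=True).item()
A=atz(w,(138.3,167.3),.057);B=atz(w,(124.2,62),.057);print(A,B,np.linalg.norm(A-B),(A+B)/2,np.degrees(np.arctan2(*(A-B)[[1,0]])))
# block top corners (crop/4)
Q=[atz(w,(90+x/4,40+y/4),.05) for x,y in((36,30),(266,30),(325,555),(118,555))]
Q=np.array(Q);print(Q,Q.mean(0),np.linalg.norm(np.roll(Q,-1,0)-Q,axis=1))
C=[.5805,.0005]; off=np.array([-.001,-.0005])
print(delta([C[0]-off[0],C[1]-off[1],.126],98.2))
```

```text
[0.6255 0.0065 0.057 ] [ 0.537  -0.0053  0.057 ] 0.08931386824570958 [0.5812 0.0006 0.057 ] 7.597971133976623
[[ 0.5276 -0.0308  0.05  ]
 [ 0.5207  0.018   0.05  ]
 [ 0.6337  0.0335  0.05  ]
 [ 0.6406 -0.0151  0.05  ]] [0.5806 0.0014 0.05  ] [0.0493 0.1141 0.0491 0.114 ]
(array([-0.1615, -0.0724,  0.0001]), array([-0.0007, -0.0004, -0.0002]))
```

Block-edge and dowel fits agree: centre (0.581, 0.001), yaw 7.8°. I'll move the plate over it, in front of the raised clamp foot.

Request:
step_arm(
  commands="0 -0.03 0.01 0 0 0.005 0.45;0 -0.06 0.02 0 0 0.01 0.45;-0.01 -0.072 0.03 0 0 0.01 0.45;-0.04 -0.072 0.03 0 0 0.01 0.45;-0.07 -0.072 0.03 0 0 0.01 0.45;-0.1 -0.072 0.03 0 0 0.01 0.45;-0.13 -0.072 0.03 0 0 0.01 0.45;-0.15 -0.072 0.03 0 0 0.01 0.45;-0.161 -0.072 0.03 0 0 0.01 0.45;-0.161 -0.072 0.04 0 0 0.01 0.45;-0.161 -0.072 0.05 0 0 0.01 0.45;-0.161 -0.072 0.05 0 0 0.01 0.45",
)

```text
time: 16.53
tool_pos: [0.5805, 0.0022, 0.0739]
tcp_rot: [-179.8, -0.1, 97.6]
contact_force: [-0.7, 0.0, -3.9]
gripper_width: 0.597
```

Request:
step_arm(
  commands="0 0 0 0 0 0 0.45;0 0 0 0 0 0 0.45",
)

```text
time: 16.7
tool_pos: [0.5819, 0.0017, 0.0764]
tcp_rot: [-180.0, -0.0, 97.7]
contact_force: [0.4, -0.3, -4.1]
gripper_width: 0.597
```

Run:
```python
from h import *
np.set_printoptions(precision=4,suppress=True,linewidth=150)
w=env.snapshot("wrist");st=env.state();print(st["gripper_width"],st["contact_force"],st["tool_pos"],st["tcp_rot"])
print(delta([.5818,.0015,.0346],97.6))
g=cv2.cvtColor(w["frame"],cv2.COLOR_BGR2GRAY)
np.save("w4.npy",w,allow_pickle=True)
print(proj(w,[[.5361,-.0054,.05],[.5361,-.0054,.064]]))
cv2.imwrite("pics/w4.png",cv2.resize(w["frame"][130:340,230:400],None,fx=2.8,fy=2.8,interpolation=cv2.INTER_CUBIC))
```

```text
0.5931774749853819 [ 0.6407  0.3016 -3.1143] [0.5821 0.0015 0.0767] [179.9891  -0.0038  97.6372]
(array([ 0.0001, -0.0003,  0.0421]), array([ 0.0002, -0.0001,  0.0006]))
[[313.6182 150.5193]
 [313.5764 152.1197]]
```

View pics/w4.png

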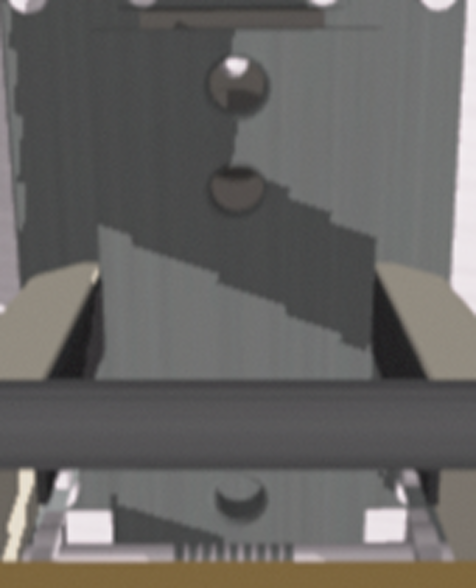

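The dowel shows through the front hole at (314,153), where it was predicted. Now I'll descend.

Request:
step_arm(
  commands="0 0 0.012 0 0 0 0.45;0 0 0.024 0 0 0 0.45;0 0 0.034 0 0 0 0.45;0 0 0.041 0 0 0 0.45;0 0 0.045 0 0 0 0.45;0 0 0.047 0 0 0 0.45;0 0 0.047 0 0 0 0.45",
)

```text
time: 17.33
tool_pos: [0.5819, 0.0005, 0.0291]
tcp_rot: [-180.0, -0.0, 97.6]
contact_force: [-0.1, -0.1, -3.2]
gripper_width: 0.595
```

Request:
step_arm(
  commands="0 0 0.003 0 0 0 0.45;0 0 0.006 0 0 0 0.45;0 0 0.009 0 0 0 0.45;0 0 0.009 0 0 0 0.45",
)

```text
time: 17.67
tool_pos: [0.5817, 0.0006, 0.0201]
tcp_rot: [-180.0, -0.0, 97.6]
contact_force: [0.2, 0.5, -3.3]
gripper_width: 0.593
```

Request:
step_arm(
  commands="0 0 0.002 0 0 0 0.45;0 0 0.004 0 0 0 0.45;0 0 0.005 0 0 0 0.45;0 0 0.005 0 0 0 0.45",
)

```text
time: 18.0
tool_pos: [0.5822, 0.0006, 0.0165]
tcp_rot: [180.0, 0.0, 97.6]
contact_force: [-3.9, 0.1, 8.1]
gripper_width: 0.597
```

Contact came exactly at the seating height. I'll press a bit harder, release gently and retreat.

Request:
step_arm(
  commands="0 0 0.001 0 0 0 0.45;0 0 0.0015 0 0 0 0.45;0 0 0.0015 0 0 0 0.45",
)

```text
time: 18.25
tool_pos: [0.5823, 0.0006, 0.0164]
tcp_rot: [180.0, 0.0, 97.6]
contact_force: [-11.7, -0.0, 24.5]
gripper_width: 0.6
```

Request:
step_arm(
  commands="0 0 0 0 0 0 0.65;0 0 0 0 0 0 0.72;0 0 0 0 0 0 0.72;0 0 0 0 0 0 0.72",
)

```text
time: 18.58
tool_pos: [0.5822, 0.0006, 0.0141]
tcp_rot: [180.0, 0.0, 97.6]
contact_force: [0.2, 0.2, 0.6]
gripper_width: 0.718
```

Request:
step_arm(
  commands="0 0 -0.01 0 0 0 0.72;0 0 -0.03 0 0 0 0.72;0 -0.02 -0.06 0 0 0 0.72;0 -0.06 -0.06 0 0 0 0.72;0 -0.1 -0.06 0 0 0 0.72;0 -0.1 -0.06 0 0 0 0.72;0 -0.1 -0.06 0 0 0 0.72",
)

```text
time: 19.17
tool_pos: [0.4817, -0.0127, 0.0749]
tcp_rot: [-180.0, -0.0, 97.5]
contact_force: [1.1, -0.3, 0.6]
gripper_width: 0.716
```

Run:
```python
from h import *
np.set_printoptions(precision=4,suppress=True,linewidth=150)
s=env.snapshot("side");w=env.snapshot("wrist");st=env.state();print(st["gripper_width"],st["contact_force"],st["tool_pos"],st["tcp_rot"])
for n,p in(("side",s),("wrist",w)):
  for q,z in(("plate",.05),("handle",.259)):
    for r in env.spot_point(p,q)[:2]: print(n,q,round(r["conf"],2),np.array(r["position"]),atz(p,r["position"],z))
np.save("s5.npy",s,allow_pickle=True)
yaw=np.radians(7.8);ex=np.array([np.cos(yaw),np.sin(yaw),0]);ey=np.array([-ex[1],ex[0],0]);C=np.array([.581,.001,0])
cor=lambda z:[C+a*.056*ex+b*.028*ey+[0,0,z] for a,b in((1,1),(1,-1),(-1,-1),(-1,1))]
im=cv2.resize(s["frame"][190:290,250:380],(650,500),interpolation=cv2.INTER_CUBIC)
P=(proj(s,cor(.058))-[250,190])*5
for p in P: cv2.circle(im,tuple(int(v) for v in p),4,(0,0,255),1)
cv2.imwrite("pics/s5.png",im)
```

```text
0.7199746775897867 [ 1.0615 -0.2291 -0.1652] [ 0.4843 -0.0127  0.0749] [179.8831   0.0277  97.5665]
side plate 0.6 [312.6 245.2] [ 0.5841 -0.0005  0.05  ]
side handle 0.53 [273.9 166.8] [0.6806 0.023  0.259 ]
wrist plate 0.77 [315.3 315.3] [0.5786 0.0001 0.05  ]
```

View pics/s5.png

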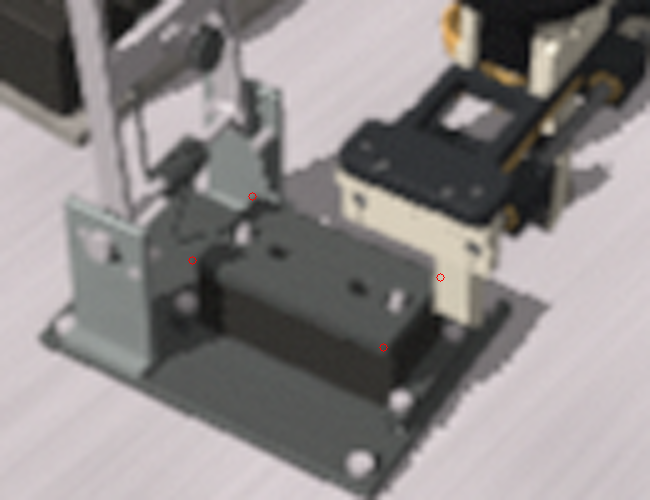

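Plate seated flat: the underside is on the block and both dowels stand out of the plate top evenly. Now the clamp: I'll raise the hand and turn it so the jaws open along the fixture's x.

Request:
step_arm(
  commands="0 0 -0.03 0 0 0.12 0.7;0 0 -0.06 0 0 0.24 0.7;0 0 -0.09 0 0 0.36 0.7;0 0 -0.12 0 0 0.48 0.7;0 0 -0.15 0 0 0.6 0.7;0 0 -0.18 0 0 0.72 0.7;0 0 -0.21 0 0 0.84 0.7;0 0 -0.235 0 0 0.96 0.7;0 0 -0.235 0 0 1.08 0.7;0 0 -0.235 0 0 1.2 0.7;0 0 -0.235 0 0 1.32 0.7;0 0 -0.235 0 0 1.44 0.7",
)

```text
time: 20.47
tool_pos: [0.4833, -0.0125, 0.3092]
tcp_rot: [-180.0, -0.0, 14.7]
contact_force: [0.5, -0.2, -0.1]
gripper_width: 0.7
```

Run:
```python
from h import *
np.set_printoptions(precision=4,suppress=True,linewidth=150)
st=env.state();print(st["tool_pos"],st["tcp_rot"]);print(delta([.66,.015,.30],7.8))
for n in("side","top","wrist"):
  s=env.snapshot(n);h=cv2.cvtColor(s["frame"],cv2.COLOR_BGR2HSV)
  m=cv2.inRange(h,(5,110,60),(18,255,255))
  k,l,t,c=cv2.connectedComponentsWithStats(m)
  for i in range(1,k):
    if t[i,4]>40: print(n,c[i],t[i],atz(s,c[i],.262)[:2])
  for r in env.spot_point(s,"handle")[:1]: print(n,r,atz(s,r["position"],.259))
```

```text
[ 0.4833 -0.0125  0.3092] [-179.9997   -0.0007   14.7402]
(array([0.1779, 0.0183, 0.0092]), array([-0.    , -0.    ,  0.1211]))
side [139.2607 110.4194] [    0     0   349   301 67952] [1.1482 0.066 ]
side [477.6503  98.1534] [  384    46   187   129 13533] [ 0.4647 -0.6167]
side [407.1849 144.6218] [403 134   9  23 119] [ 0.4928 -0.2547]
side [419.4615 148.6014] [415 138  13  23 143] [ 0.4606 -0.258 ]
side [431.6087 152.8261] [428 142  11  24  92] [ 0.4289 -0.2599]
side [351.4335 192.9571] [339 175  45  29 233] [ 0.4854 -0.0086]
side [414.1682 213.2387] [403 198  26  33 666] [ 0.3506 -0.0355]
side [ 89.9842 272.4706] [  37  241  105   58 1139] [0.6982 0.4553]
side [ 11.0077 332.9077] [  5 327  14  19 130] [0.6762 0.5906]
side {'position': [274.8, 162.9], 'conf': 0.8} [0.69   0.0101 0.259 ]
top [490.9521  22.0924] [ 444    0   95   52 4028] [ 1.0044 -0.3922]
top [243.5524  42.6669] [ 170    5  131   80 6005] [0.9386 0.1943]
top [594.9109 181.5154] [ 526   90  114  168 9267] [ 0.6227 -0.6126]
top [ 70.32 140.02] [ 67 137   8   8  50] [0.6926 0.5783]
top [316.7558 151.6047] [301 146  32  12 258] [0.678  0.0157]
top [426.5336 186.0198] [401 175  71  19 253] [ 0.604  -0.2328]
top [426.322  257.7496] [412 245  29  26 559] [ 0.4438 -0.23  ]
wrist [620.2485 150.0411] [ 585   76   55  118 1851] [0.7167 0.0982]
wrist [538.0062 214.128 ] [ 516  190   44   51 1453] [0.675  0.0293]
wrist [633.8653 227.7306] [624 207  16  35 297] [0.7623 0.04  ]
wrist [255.444  315.0349] [ 234  298   78   34 1259] [ 0.4583 -0.134 ]
wrist [372.0519 312.8145] [355 298  50  34 539] [ 0.5651 -0.1024]
wrist {'position': [533.0, 232.0], 'conf': 0.66} [0.6805 0.0124 0.259 ]
```

Handle confirmed at (0.679, 0.015, 0.259). Moving above it and down around it.

Request:
step_arm(
  commands="0.04 0.005 0 0 0 0.06 0.7;0.08 0.01 0 0 0 0.121 0.7;0.12 0.015 0 0 0 0.121 0.7;0.155 0.02 0 0 0 0.121 0.7;0.18 0.0236 0 0 0 0.121 0.7;0.196 0.0236 0.01 0 0 0.121 0.7;0.196 0.0236 0.03 0 0 0.121 0.7;0.196 0.0236 0.05 0 0 0.121 0.7;0.196 0.0236 0.065 0 0 0.121 0.7;0.196 0.0236 0.08 0 0 0.121 0.7;0.196 0.0236 0.09 0 0 0.121 0.7;0.196 0.0236 0.098 0 0 0.121 0.7",
)

```text
time: 21.77
tool_pos: [0.6781, 0.0156, 0.21]
tcp_rot: [-180.0, 0.1, 8.2]
contact_force: [-0.4, 0.8, 1.1]
gripper_width: 0.701
```

Request:
step_arm(
  commands="0 0 0.002 0 0 0 0.5;0 0 0.002 0 0 0 0.3;0 0 0.002 0 0 0 0.2;0 0 0.002 0 0 0 0.1;0 0 0.002 0 0 0 0.1;0 0 0.002 0 0 0 0.1;0 0 0.002 0 0 0 0.1;0 0 0.002 0 0 0 0.1",
  newtons=25,
)

```text
time: 22.43
tool_pos: [0.6783, 0.0156, 0.2094]
tcp_rot: [180.0, -0.0, 8.1]
contact_force: [-1.1, 0.5, 1.8]
gripper_width: 0.251
```

Bar gripped at 0.251 (23 mm). I'll swing the first part of the arc.

Request:
step_arm(
  commands="-0.0076 0 0 0 0 0 0.1;-0.0198 0 -0.0004 0 0 0 0.1;-0.0381 0 0.0012 0 0 0 0.1;-0.056 0 0.0047 0 0 0 0.1;-0.0736 0 0.0101 0 0 0 0.1;-0.0904 0 0.0172 0 0 0 0.1;-0.1064 0 0.0261 0 0 0 0.1;-0.1214 0 0.0366 0 0 0 0.1;-0.1214 0 0.0366 0 0 0 0.1;-0.1214 0 0.0366 0 0 0 0.1",
)

```text
time: 23.27
tool_pos: [0.558, -0.0015, 0.1731]
tcp_rot: [-180.0, 0.0, 8.1]
contact_force: [-2.0, 1.5, 6.6]
gripper_width: 0.251
```

Request:
step_arm(
  commands="-0.0138 0 0.012 0 0 0 0.1;-0.0263 0 0.0254 0 0 0 0.1;-0.0373 0 0.04 0 0 0 0.1;-0.0468 0 0.0557 0 0 0 0.1;-0.0545 0 0.0723 0 0 0 0.1;-0.0605 0 0.0897 0 0 0 0.1;-0.0646 0 0.1075 0 0 0 0.1;-0.0646 0 0.1075 0 0 0 0.1;-0.0646 0 0.1075 0 0 0 0.1",
)

```text
time: 24.02
tool_pos: [0.4935, -0.0105, 0.065]
tcp_rot: [-179.9, 0.2, 8.1]
contact_force: [-8.3, 1.3, 4.6]
gripper_width: 0.251
```

Request:
step_arm(
  commands="-0.002 0 0.008 0 0 0 0.1;-0.003 0 0.015 0 0 0 0.1;-0.004 0 0.022 0 0 0 0.1;-0.0045 0 0.027 0 0 0 0.1;-0.0045 0 0.03 0 0 0 0.1;-0.0045 0 0.03 0 0 0 0.1",
)

```text
time: 24.52
tool_pos: [0.4911, -0.011, 0.0363]
tcp_rot: [-180.0, -0.1, 8.1]
contact_force: [-5.1, 3.9, 9.3]
gripper_width: 0.249
```

Request:
step_arm(
  commands="-0.0005 0 0.001 0 0 0 0.1;-0.001 0 0.002 0 0 0 0.1;-0.001 0 0.002 0 0 0 0.1;-0.001 0 0.002 0 0 0 0.1",
)

```text
time: 24.85
tool_pos: [0.4912, -0.011, 0.0351]
tcp_rot: [-180.0, -0.2, 8.1]
contact_force: [-2.2, 7.1, 11.9]
gripper_width: 0.253
```

Request:
step_arm(
  commands="0 0 0.001 0 0 0 0.1;0 0 0.002 0 0 0 0.1;0 0 0.002 0 0 0 0.1;0 0 0.002 0 0 0 0.1",
  newtons=40,
)

```text
time: 25.18
tool_pos: [0.4913, -0.011, 0.0337]
tcp_rot: [180.0, -0.2, 8.1]
contact_force: [-5.3, 6.2, 20.2]
gripper_width: 0.248
```

Request:
step_arm(
  commands="0 0 0.0005 0 0 0 0.1;0 0 0.001 0 0 0 0.1;0 0 0.001 0 0 0 0.1;0 0 0.001 0 0 0 0.1",
)

```text
time: 25.52
tool_pos: [0.4913, -0.011, 0.0331]
tcp_rot: [180.0, -0.2, 8.1]
contact_force: [-7.0, 7.3, 24.5]
gripper_width: 0.245
```

Run:
```python
from h import *
np.set_printoptions(precision=4,suppress=True,linewidth=150)
st=env.state();print(st["tool_pos"],st["contact_force"])
H=[.581-.0892,.001-.0122,.085];F=[.581,.001,.058]
for n in("side","top"):
  s=env.snapshot(n);print(n,"pred handle/foot/plate",proj(s,[H,F,[.581,.001,.05]]))
  for q in("handle","foot","plate","bail"):
    for f in(env.spot_point,env.find_in):
      for r in f(s,q)[:1]: print(n,q,f.__name__,r)
  h=cv2.cvtColor(s["frame"],cv2.COLOR_BGR2HSV);m=cv2.inRange(h,(5,110,60),(18,255,255))
  k,l,t,c=cv2.connectedComponentsWithStats(m)
  p=proj(s,[H])[0]
  for i in range(1,k):
    if t[i,4]>8 and np.linalg.norm(c[i]-p)<40: print(" wood",c[i],t[i])
print(env.state()["contact_force"],env.state()["time"])
```

```text
[ 0.4913 -0.011   0.0331] [-7.0459  7.2853 24.5103]
side pred handle/foot/plate [[345.3039 249.8688]
 [313.1737 243.8125]
 [313.1591 246.0739]]
side handle call {'position': [343.6, 249.3], 'conf': 0.59}
side handle call {'position': [342.0, 253.8], 'conf': 0.64}
side foot call {'position': [290.2, 319.4], 'conf': 0.7}
side foot call {'position': [296.9, 254.7], 'conf': 0.22}
side plate call {'position': [312.6, 245.0], 'conf': 0.76}
side plate call {'position': [318.8, 245.4], 'conf': 0.95}Traceback (most recent call last):
  File "<stdin>", line 9, in <module>
ValueError: it knows: block_top, crucible, dipper, fixture, foot, handle, pivot, plate, sinker, spare_half
```

Request:
step_arm(
  commands="0 0 0 0 0 0 0.1;0 0 0 0 0 0 0.1;0 0 0 0 0 0 0.1;0 0 0 0 0 0 0.1;0 0 0 0 0 0 0.1;0 0 0 0 0 0 0.1;0 0 0 0 0 0 0.1;0 0 0 0 0 0 0.1;0 0 0 0 0 0 0.1;0 0 0 0 0 0 0.1;0 0 0 0 0 0 0.1;0 0 0 0 0 0 0.1",
)

```text
time: 26.87
tool_pos: [0.4913, -0.011, 0.0331]
tcp_rot: [180.0, -0.2, 8.1]
contact_force: [-7.9, 6.8, 26.9]
gripper_width: 0.246
```

Run:
```python
from h import *
np.set_printoptions(precision=4,suppress=True,linewidth=150)
# pixel templates: does the arm line coincide with predicted level arms (z=.085) in the side view? compare bail edges to predictions
s=env.snapshot("side");g=cv2.cvtColor(s["frame"],cv2.COLOR_BGR2GRAY)
y=np.radians(7.8);ex=np.array([np.cos(y),np.sin(y),0]);ey=np.array([-ex[1],ex[0],0]);C=np.array([.581,.001,0])
for x in(.04,.0,-.04,-.06):
  b=C+x*ex+.053*ey; a=proj(s,[b+[0,0,z] for z in(.093,.077)]);u=int(round(a[0,0]))
  print(x,"pred top/bottom rows",a[:,1],"col",u,g[int(a[0,1])-6:int(a[1,1])+8,u])
for r in env.spot_point(s,"handle")[:1]: print(r)
print(env.state()["contact_force"],env.state()["tool_pos"])
```

```text
0.04 pred top/bottom rows [240.4499 245.1645] col 288 [ 93  91  83  81 142 202 200 174 177 184 167  94  73  55  69  98 106  91  68]
0.0 pred top/bottom rows [246.6989 251.4234] col 301 [ 85  73 102 165 207 224 211 172 176 185 161  64  51  52  51  53  53  51  52]
-0.04 pred top/bottom rows [253.1439 257.8766] col 316 [ 56  53  53  96 163 217 218 178 177 172 135  63  51  52  52  53  52  50]
-0.06 pred top/bottom rows [256.4428 261.1789] col 323 [ 77  53  53  75 164 223 207 171 179 187 162  66  51  51  50  51  51  52  53]
{'position': [345.1, 248.7], 'conf': 0.71}
[-7.6217  7.0705 25.8973] [ 0.4913 -0.011   0.0331]
```

The arm edges in the side view parallel the predicted level line to within half a pixel, and the force is steady. Handing in.

```bash
python3 -c "
from plant import env
print(env.finish_job()); s=env.state(); print(s['time'],s['tool_pos'],s['contact_force'],s['gripper_width'])"
```

```text
the job is handed in; nothing more can be done
None
the job is handed in; nothing more can be done
```

The mould is closed. The cover plate is on both dowels and flat on the block, I let go of it, and the clamp is down on its stop with the gripper still holding it. I handed the job in at about 27 s of the 67 s; no verdict came back.

- **Plate:** contact came at the calculated seating height, and I pressed with 24 N before releasing. The side picture then showed it lying flat with both dowels standing out of its top.
- **Clamp:** the clamp arms lined up with the predicted level position to about a pixel in the side view, and the push on the grip held at about 25 N for the last second. The fixture needs about 11 N on the stop.
- **Bystanders:** I did not touch the sinkers, crucible, dipper or spare half, but I took no final picture of them.

**Disagreements and gaps:**
- **Finger tips:** they are about 33 mm behind the reported tool point. The first two closes passed over the plate without touching it, and I corrected the height by feel.
- **Foot on the plate:** I did not see this directly. The network's foot detections were wrong, so I inferred it from the bail being level.
- **Clamp height:** the tool ended about 2 mm below the calculated stop height. I took that as give in the arm and grip under the extra push.

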